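Set and lock the goldsmith's length stop

ROBOT

A 6-joint arm with a two-finger parallel gripper is mounted at the origin on the work surface. World frame = base frame: x ahead of the robot, y to its left, z up, the work surface at z = 0. Lengths are in mm, angles in rad, forces in N, time in s.
With the tool pointing down it reaches from about 325 to 1000 mm from the base axis. Payload 5.1 kg.
Tool frame: the origin (TCP) lies between the finger pads; the fingertips stand 19 mm ahead of it and the grasp point (between the pads) is the TCP; z points along the fingers, y is the line along which they close (so a half turn about z gives the same grasp; the last joint's range is limited). The gripper opens to 85 mm and grips with 20 to 120 N. Pads are 22 mm wide; open, the fingers measure 114 mm over their backs; the gripper's body (76 mm by 85 mm) begins 54 mm behind the grasp point. The pads swing forward as they close: fully open they stand 13 mm farther back than shut.
Start: joints at [1.252, 0.124, 1.65, -0, 1.367, -0.083], TCP at [151.876, 631.996, 250.322] pointing down, gripper open.
Joint ranges: [-2.61, 2.61], [-1.02, 2.33], [0.03, 2.71], [-1.35, 4.49], [0.32, 2.68], [-2.91, 2.91]. Speed limits (rad/s): [2.57, 2.57, 3.14, 3.14, 3.14, 3.14].

INTERFACE

Orientations are given as a rotation vector (axis times angle).
In Python, from bench import manip gives the robot as it stands.
- The arm moves only by the tool send_rows, never from a script. Its argument "deltas" is a list that holds one entry, the list of rows, each a list of 7 numbers: the turn, a rotation vector about the tool's x, y, z in rad, then the shift along the tool's x, y, z in mm, then the opening in per cent of the stroke, from 0 (shut) to 100 (fully open). A call has 1 to 20 rows; each row is the pose to reach, as a shift and turn from the pose commanded when the call began, along the tool's axes at that moment; what a row does not reach only later rows make up. A row lasts 1/10 s, in which the tool goes at most 50 mm and 8.59 degrees, less where a joint would pass 70% of its speed; a pose out of reach is approached as far as the arm can. A call with a gripper value outside its range is refused whole. The fingers move at their own pace and stop on an object; the grip force is fixed at half the most. Time passes only in rows, so rows that repeat a pose let the fingers close. It gives the time, the measured TCP pose, the force, the opening and the grip force at its end, in the units of the state.
- manip.observe(): the state, without advancing time (a new reading comes with each control period).
- manip.camera(name): name is "side" or "top" or "wrist"; returns the picture (384x512x3 uint8, blue, green, red); there is no depth.
- manip.camera_info(name): a dict with "mtx" (3x3 intrinsics, pixels), "R" (3x3) and "t" (3): a world point X has camera coordinates R X + t. Camera axes: x right, y down, z forward; pixel columns grow to the right and rows downward; lengths in mm; the calibration is good to about 2 mm. A picture is of the moment at which its call begins: read the wrist's pose just before it. camera_info takes no time and is no camera call; for the wrist camera it gives the pose at the moment of the call.
- manip.finish_job(): hands the job in; it is judged then, once.
The state is a dict: "clock": time; "joint_pos": joint angles; "joint_vel": joint speeds; "tau": joint torques, N m; "tool_pos": TCP position; "tool_rot": TCP orientation; "wrist_force": force on the tool from outside, world axes, zero at the start; "ft_torque": the same for the moment, N m; "grip_width": opening from 0.0 (shut) to 1.0 (fully open); "grasp_force": force on a finger pad.
Only numpy, scipy, OpenCV 4.12 (cv2) and the standard library are available. Lean on these libraries where they do the work, as an engineer would, in place of code of your own. Each camera call takes 0.05 s, during which the arm holds its last target. There are 200 camera calls.

TASK

Set the length stop on the goldsmith's bench for the next batch of ring blanks: with a fingertip, roll the knurled wheel until the front face of the brass jaw lines up with the red line on the yellow gauge rider, moving the jaw by the wheel only. Then push the red-balled lock lever fully over, away from the robot's side, let go, and leave the setting on the line. Do not push the jaw or the rider directly, and leave the tools and dishes around it where they are.

Things in the scene. Friction and masses are not known exactly. Their poses are not given: they have to be found in the camera images.
- gauge: length stop, screwed to the bench: dark steel base 110 x 360 mm, 16 mm thick. Origin: centre of its underside; x across it (away from the robot when not turned), y along the rail from the steel anvil (inner face at y = -130 mm) to the wheel (x 0, y 85) and lock lever (x 0, y 150), z up. A white scale bar with the rider runs along x = 43 mm. All parts of the stop share these axes.
- wheel_top (a point): fixed point at the top of the knurled steel wheel, 76 mm above the bench. Wheel 60 mm across, 18 mm wide, axle along the gauge's x; it stands 18 mm out of its blue cheeks (39 mm wide over both, 62 mm long). 1 to 2 N along the rim turns it; it stays where left. A shut fingertip pressed lightly on top and drawn along the gauge's y rolls it by friction; lift, go back and repeat: several strokes.
- wheel (a joint): angle of the wheel, 0 (jaw fully open) to 6 rad. It grows as the top of the wheel is rolled towards the gauge's -y (the anvil); each radian (30 mm of rim) moves the jaw 15 mm the same way as the fingertip. Rolling back opens the jaw.
- jaw: sliding brass jaw, 56 (x) x 34 (y) x 30 mm, between anvil and wheel, moved by the wheel through a rack. Origin on its front face (towards the anvil), at its foot, 20 mm above the bench, gauge x = 0; the jaw lies behind it, to +y; top 50 mm above the bench. A small black pointer at the top marks this face on the scale side.
- rider: yellow gauge rider, 22 x 12 x 20 mm, clamped on the white scale bar, with a 3 mm wide red line across its middle, along x. Origin at the foot of the middle of the line, 22 mm above the bench. The jaw is set when its y along the gauge equals the rider's. The line stands 45 to 75 mm towards the anvil from the fully open jaw's face; the jaw passes beside it.
- lock_ball (a point): centre of the red ball, 20 mm across, at the end of the lock lever (steel rod 11 mm thick). The pivot lies along the gauge's y, 32 mm above the bench, at gauge x 0, y 150 mm; the ball's centre is 66 mm from it.
- lock (a joint): angle of the lock lever: 0 leans 0.5 rad from upright to the gauge's -x (robot's side, unlocked); 1.0 is the stop, leaning 0.5 rad to +x (locked). It stays where it is left; about 1 N at the ball moves it. The wheel turns alike, locked or not.
- mandrel: tapered steel ring mandrel standing upright, 26 mm across at the foot, 170 mm tall; origin at the centre of its foot. Bystander.
- hammer: small hammer lying flat, 210 mm long; origin on its underside near the middle. Bystander.
- flux_jar: amber jar with a black cap, 52 mm across, 62 mm tall; origin at the centre of its underside. Bystander.
- bangle: copper ring lying flat, 62 mm across, 12 mm tall; origin at the centre of its underside. Bystander.
- stone_dish: white ceramic dish, 70 mm across, 25 mm tall; origin at the centre of its underside. Bystander.
- graver: graver with a pale wooden handle lying flat, 150 mm long; origin on its underside near the middle. Bystander.

How it is judged:
By the outcome, as a careful person would: the job done as asked, in the order asked, and still so for the second after the job is handed in, with the robot touching nothing.
It also fails if it takes over 58 s, if anything falls off the work surface, if the arm or the gripper's body presses on something with over 40 N, if the wrist force passes 120 N, or if a joint passes its speed limit or range.

## Working session

There is one attempt and no reset: what is moved stays moved. The work goes in short steps, Python scripts to look and compute and a tool call to move; the robot and the scene stay as the last step left them, time stands still between calls to the robot, and variables do not carry over. Pictures are saved under pics/ and viewed, at most 10 in all, crops included, and the job is handed in when it is done.

Besides the shell and the picture viewer there is one more tool, called after "Request:" as name(argument=value, ...) on one line, values as JSON. send_rows: Moves the arm, as the interface text tells. Its arguments: {"type":"object","properties":{"deltas":{"type":"array","items":{"type":"array","items":{"type":"array","items":{"type":"number"}}}}},"required":["deltas"]}

```bash
mkdir -p pics; python3 - <<'E'
from bench import manip
import cv2
s=manip.observe();print(s)
for n in("top","side"):
    i=manip.camera_info(n);print(n,i)
    cv2.imwrite(f"pics/{n}0.png",manip.camera(n))
E
```

```text
{'clock': 0.0, 'joint_pos': array([ 1.25240290e+00,  1.24531052e-01,  1.65164930e+00,  2.14222292e-06,
        1.36747599e+00, -8.25834357e-02]), 'joint_vel': array([ 0.00109134, -0.00027514,  0.00028486, -0.0015266 , -0.0012344 ,
       -0.00172917]), 'tau': array([ 4.64120440e-04, -4.23585248e+01, -3.65464532e+01,  5.71665953e-05,
        6.64463718e-03, -2.40654072e-05]), 'tool_pos': array([151.70310869, 631.47924596, 249.05077113]), 'tool_rot': array([-0.36950376, -3.11936953,  0.00317562]), 'wrist_force': array([-0.08954241,  0.04451222, -0.30849655]), 'ft_torque': array([0.05837927, 0.0050943 , 0.02306146]), 'grasp_force': 0.0, 'grip_width': 1.0011249204154586}
top {'mtx': array([[359.50048654,   0.        , 252.09247549],
       [  0.        , 359.50048654, 196.44038649],
       [  0.        ,   0.        ,   1.        ]]), 'R': array([[-0.02794814, -0.99956558, -0.00935691],
       [-0.99825016,  0.02839689, -0.05186744],
       [ 0.05211061,  0.00789093, -0.99861014]]), 't': array([ 54.04380687, 558.93301952, 912.72562024])}
side {'mtx': array([[358.73028036,   0.        , 257.18196687],
       [  0.        , 358.73028036, 194.50272847],
       [  0.        ,   0.        ,   1.        ]]), 'R': array([[ 0.64031599, -0.76809869, -0.00445439],
       [-0.52035846, -0.42951016, -0.73807052],
       [ 0.56499779,  0.47491624, -0.67470887]]), 't': array([-348.24096627,  371.86541133,  484.60914472])}
```

View pics/top0.png

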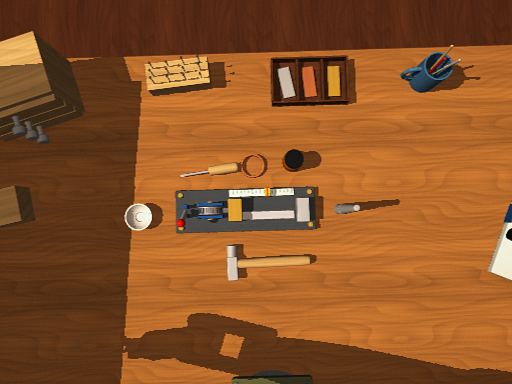

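View pics/side0.png

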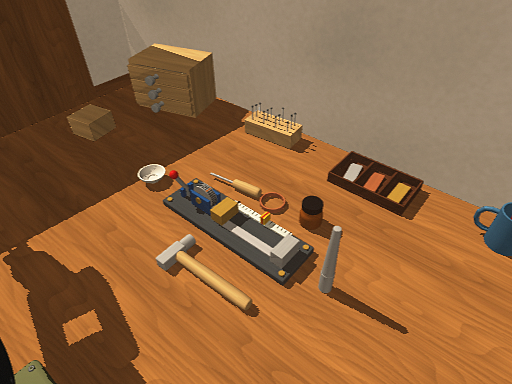

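The top view shows the gauge at about (177–318, 187–232): lever ball (180,224), wheel (210,210), jaw (235,210), rider (267,191), anvil (303,210). The mandrel stands at (347,208), beyond the anvil. The side view agrees, with the ball at (173,174).

```bash
cat > h.py <<'E'
import numpy as np, cv2
from bench import manip
def ray(i,uv):
    R,t=np.array(i["R"]),np.array(i["t"])
    d=R.T@np.linalg.solve(i["mtx"],[uv[0],uv[1],1.]); return -R.T@t,d
def onz(i,uv,z):
    c,d=ray(i,uv); return c+d*(z-c[2])/d[2]
def proj(i,X):
    p=i["mtx"]@(np.array(i["R"])@X+i["t"]); return p[:2]/p[2]
def cross(a,b):
    (c1,d1),(c2,d2)=a,b
    A=np.stack([d1,-d2],1); s=np.linalg.lstsq(A,c2-c1,rcond=None)[0]
    return (c1+d1*s[0]+c2+d2*s[1])/2, np.linalg.norm(c1+d1*s[0]-c2-d2*s[1])
def blobs(im,lo,hi,box=None):
    h=cv2.cvtColor(im,cv2.COLOR_BGR2HSV); m=cv2.inRange(h,np.array(lo),np.array(hi))
    if box: k=np.zeros_like(m); k[box[1]:box[3],box[0]:box[2]]=1; m*=k
    n,l,s,c=cv2.connectedComponentsWithStats(m)
    o=sorted(range(1,n),key=lambda j:-s[j,4]); return [(c[j].round(1),s[j].tolist()) for j in o], l, o
E
python3 - <<'E'
from h import *
it,is_=manip.camera_info("top"),manip.camera_info("side")
T=cv2.imread("pics/top0.png");S=cv2.imread("pics/side0.png")
h=cv2.cvtColor(T,cv2.COLOR_BGR2HSV)
b=(165,180,330,240)
g=cv2.inRange(h,(0,0,25),(179,110,85)); k=np.zeros_like(g);k[b[1]:b[3],b[0]:b[2]]=255;g&=k
g=cv2.morphologyEx(g,cv2.MORPH_OPEN,np.ones((3,3)))
p=np.argwhere(g)[:,::-1]
w=np.array([onz(it,q,16)[:2] for q in p],np.float32)
r=cv2.minAreaRect(w);print("base",r)
for n,im,box in(("top",T,b),("side",S,(155,160,320,285))):
    print(n,"red",blobs(im,(0,200,120),(6,255,255),box)[0][:3]);print("yel",blobs(im,(15,120,90),(32,255,255),box)[0][:7])
a=blobs(T,(0,200,120),(6,255,255),b)[0][0][0];c=blobs(S,(0,200,120),(6,255,255),(155,160,320,285))[0][0][0]
print(cross(ray(it,a),ray(is_,c)))
i=manip.camera_info("wrist");print(i); s=manip.observe()["tool_pos"];print(-np.array(i["R"]).T@i["t"]-s)
E
```

```text
base ((527.4801025390625, 57.068695068359375), (108.2431869506836, 356.3806457519531), 0.07523325085639954)
top red [(array([180. , 222.7]), [177, 219, 7, 8, 42]), (array([267., 187.]), [267, 187, 1, 1, 1]), (array([267., 196.]), [267, 196, 1, 1, 1])]
yel [(array([234.4, 209.4]), [227, 199, 15, 22, 311]), (array([310.2, 224. ]), [308, 222, 5, 5, 23]), (array([308.9, 191. ]), [306, 189, 6, 5, 22]), (array([265.2, 191.3]), [264, 187, 3, 10, 21]), (array([180., 195.]), [178, 193, 5, 5, 21]), (array([180.5, 228.1]), [178, 227, 6, 4, 18]), (array([268.5, 191.2]), [268, 187, 2, 9, 17])]
side red [(array([172.4, 173.5]), [169, 170, 8, 8, 45]), (array([267. , 212.7]), [266, 212, 3, 2, 3]), (array([262. , 216.5]), [262, 216, 1, 2, 2])]
yel [(array([199.7, 269.4]), [175, 251, 57, 34, 676]), (array([223.2, 210. ]), [210, 197, 28, 28, 441]), (array([246.6, 187.6]), [232, 179, 29, 19, 282]), (array([266.4, 218.2]), [263, 213, 8, 12, 63]), (array([281. , 272.6]), [278, 270, 7, 6, 32]), (array([305.4, 246.6]), [303, 244, 6, 6, 25]), (array([198.1, 199.8]), [196, 197, 5, 7, 22])]
(array([499.05505259, 209.04743994,  93.98891114]), np.float64(0.054710911109900236))
{'mtx': array([[327.19558258,   0.        , 248.06481292],
       [  0.        , 327.19558258, 187.83447292],
       [  0.        ,   0.        ,   1.        ]]), 'R': array([[ 2.33614175e-01,  9.72328966e-01, -8.93458812e-04],
       [ 9.32342031e-01, -2.23745819e-01,  2.84035464e-01],
       [ 2.75976002e-01, -6.71877199e-02, -9.58813359e-01]]), 't': array([-650.17076493,  -36.20553752,  380.05033178])}
[-70.94455627  18.09820994 124.96297078]
```

Request:
send_rows(deltas=[[[0, 0, -0.03, -50, -47, 0, 0], [0, 0, -0.06, -80, -75, 0, 0], [0, 0, -0.09, -110, -103, 10, 0], [0, 0, -0.12, -140, -131, 10, 0], [0, 0, -0.15, -170, -160, 15, 0], [0, 0, -0.18, -200, -188, 20, 0], [0, 0, -0.2, -230, -216, 20, 0], [0, 0, -0.236, -260, -244, 25, 0], [0, 0, -0.236, -290, -272, 30, 0], [0, 0, -0.236, -320, -300, 30, 0], [0, 0, -0.236, -350, -328, 35, 0], [0, 0, -0.236, -380, -356, 40, 0], [0, 0, -0.236, -410, -385, 40, 0], [0, 0, -0.236, -440, -413, 45, 0], [0, 0, -0.236, -470, -441, 50, 0], [0, 0, -0.236, -502, -471, 50, 0], [0, 0, -0.236, -502, -471, 50, 0], [0, 0, -0.236, -502, -471, 50, 0], [0, 0, -0.236, -502, -471, 50, 0], [0, 0, -0.236, -502, -471, 50, 0]]])

```text
clock: 2.1
tool_pos: [529.3, 57.8, 200.2]
tool_rot: [0.003, -3.141, -0.0]
wrist_force: [-0.2, -0.0, -0.2]
grip_width: -0.003
grasp_force: 0.0
```

```bash
python3 - <<'E'
from h import *
s=manip.observe();print({k:np.round(s[k],3) for k in("clock","tool_pos","tool_rot","wrist_force","grip_width")})
i=manip.camera_info("wrist");im=manip.camera("wrist");cv2.imwrite("pics/w0.png",im)
np.save("w0.npy",i,allow_pickle=True)
print("red",blobs(im,(0,180,100),(7,255,255))[0][:4]);print("yel",blobs(im,(15,120,90),(32,255,255))[0][:9])
for n,X in dict(base=(527.5,57,16),wheel=(527.5,142,76),ball=(496,207,90)).items(): print(n,proj(i,X))
E
```

```text
{'clock': np.float64(2.1), 'tool_pos': array([529.297,  57.8  , 200.152]), 'tool_rot': array([ 3.000e-03, -3.141e+00, -0.000e+00]), 'wrist_force': array([-0.184, -0.031, -0.213]), 'grip_width': np.float64(-0.003)}
red [(array([457.9, 152.8]), [442, 140, 32, 27, 661]), (array([185.1, 214.6]), [184, 202, 5, 29, 42])]
yel [(array([149.5,  15.3]), [52, 0, 223, 31, 5145]), (array([275.1, 172.2]), [255, 140, 42, 67, 2582]), (array([305.7, 263.3]), [281, 253, 55, 26, 635]), (array([190.4, 216.9]), [186, 202, 10, 30, 217]), (array([ 66.3, 123.4]), [59, 117, 15, 14, 166]), (array([426.9, 123.1]), [420, 117, 15, 14, 166]), (array([413.7, 208.8]), [407, 203, 14, 13, 137]), (array([ 79.7, 209.2]), [73, 204, 14, 12, 137]), (array([180.7, 217.4]), [178, 201, 7, 30, 130])]
base [245.86405994 167.5951201 ]
wheel [352.76590422 184.77855319]
ball [452.44232353 148.40856601]
```

View pics/w0.png

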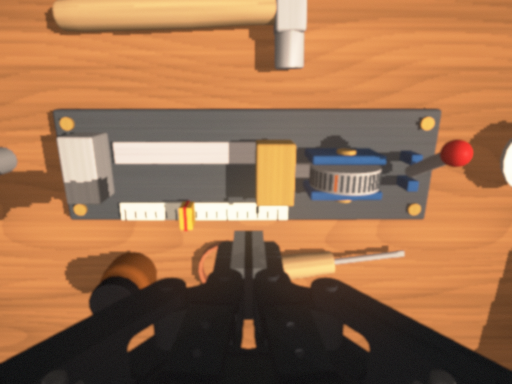

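The wrist view shows the four screws, the jaw's front edge at u≈255–257, the rider line at (185,215), the wheel at (346,181) and the ball at (458,153). It's sharp enough to measure from.

```bash
cat >> h.py <<'E'
def screws(im,i):
    b=[np.array(c) for c,s in blobs(im,(15,120,90),(32,255,255))[0] if 60<s[4]<300 and abs(s[2]-s[3])<4 and s[2]>9]
    return np.array([onz(i,c,17.5)[:2] for c in b])
def setting(im,i):
    """y of rider line (top, z 42) and of jaw front top edge (z 50) from wrist picture"""
    h=cv2.cvtColor(im,cv2.COLOR_BGR2HSV)
    r=[(c,s) for c,s in blobs(im,(0,180,100),(7,255,255))[0] if s[3]>2*s[2]][0]
    c,s=r; line=onz(i,c,42)
    B,l,o=blobs(im,(15,120,90),(32,255,255))
    j=[k for k,(c,s) in enumerate(B) if 1500<s[4]<4500 and s[1]>80][0]
    m=l==o[j]; x,y,w,hh,_=B[j][1]
    e=[onz(i,(np.argmax(m[v])-.5,v),50) for v in range(y+8,y+hh-8)]
    return line,np.array(e),B[j]
E
python3 - <<'E'
from h import *
i=np.load("w0.npy",allow_pickle=True).item();im=cv2.imread("pics/w0.png")
S=screws(im,i);print(S,S.mean(0))
l,e,b=setting(im,i);print(l,e[::8].round(1),b)
print("ball",onz(i,(457.9,152.8),90),"wheel",[onz(i,(u,181),56) for u in(311,381)])
w=im[165:195,296:400]; cv2.imwrite("pics/x.png",cv2.resize(im[125:240,165:460],None,fx=2.7,fy=2.7,interpolation=cv2.INTER_CUBIC))
E
```

```text
[[ 485.49863739 -109.22941458]
 [ 484.65473306  224.83265049]
 [ 569.11928406  224.90048853]
 [ 569.98209316 -109.02014171]] [527.31368692  57.87089568]
[566.11351285   0.94194906  42.        ] [[502.7  65.3  50. ]
 [509.5  65.4  50. ]
 [516.5  65.4  50. ]
 [523.6  64.6  50. ]
 [530.7  64.7  50. ]
 [538.   64.7  50. ]
 [545.4  64.8  50. ]] (array([275.1, 172.2]), [255, 140, 42, 67, 2582])
ball [499.20833658 211.54919928  90.        ] wheel [array([529.91428869, 112.75086395,  56.        ]), array([529.82788577, 172.48680922,  56.        ])]
```

View pics/x.png

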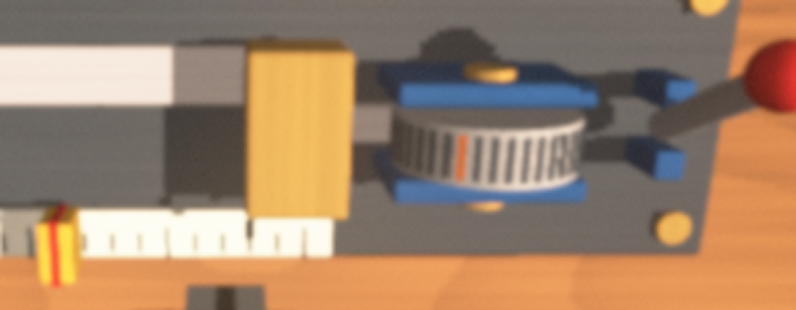

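Jaw face at y≈65.0, line at 0.9, so about 64 mm to go (4.27 rad, 128 mm of rim). The wheel top is at about (527.3, 142.9, 76).

Request:
send_rows(deltas=[[[0, 0, 0, 2, 45, 10, 0], [0, 0, 0, 2, 90, 30, 0], [0, 0, 0, 2, 98, 60, 0], [0, 0, 0, 2, 98, 95, 0], [0, 0, 0, 2, 98, 102, 0], [0, 0, 0, 2, 98, 102, 0], [0, 0, 0, 2, 98, 102, 0]]])

```text
clock: 2.85
tool_pos: [528.9, 154.9, 100.1]
tool_rot: [-0.0, 3.139, 0.001]
wrist_force: [0.5, -0.1, 0.5]
grip_width: -0.002
grasp_force: 0.0
```

Request:
send_rows(deltas=[[[0, 0, 0, 0, 0, 1, 0], [0, 0, 0, 0, 0, 2, 0], [0, 0, 0, 0, 0, 2, 0], [0, 0, 0, 0, 0, 2, 0]]])

```text
clock: 3.25
tool_pos: [528.3, 154.7, 96.9]
tool_rot: [0.0, 3.141, 0.0]
wrist_force: [-0.7, -0.5, -0.1]
grip_width: 0.002
grasp_force: 0.0
```

Request:
send_rows(deltas=[[[0, 0, 0, 0, 0, 1, 0], [0, 0, 0, 0, 0, 1, 0], [0, 0, 0, 0, 0, 1, 0]]])

```text
clock: 3.55
tool_pos: [527.9, 154.7, 95.2]
tool_rot: [0.0, -3.141, 0.0]
wrist_force: [-0.2, 0.7, -0.3]
grip_width: 0.0
grasp_force: 0.0
```

Request:
send_rows(deltas=[[[0, 0, 0, 0, 0, 1, 0], [0, 0, 0, 0, 0, 1, 0], [0, 0, 0, 0, 0, 1, 0]]])

```text
clock: 3.85
tool_pos: [528.0, 154.8, 94.3]
tool_rot: [-0.0, 3.142, -0.0]
wrist_force: [0.6, 0.3, -0.2]
grip_width: 0.002
grasp_force: 0.1
```

Request:
send_rows(deltas=[[[0, 0, 0, 0, 0, 1, 0], [0, 0, 0, 0, 0, 1, 0], [0, 0, 0, 0, 0, 1, 0]]])

```text
clock: 4.15
tool_pos: [528.1, 154.9, 93.9]
tool_rot: [-0.0, 3.141, 0.0]
wrist_force: [-2.3, 0.1, 5.0]
grip_width: -0.003
grasp_force: 2.5
```

Request:
send_rows(deltas=[[[0, 0, 0, 0, 0, 0.5, 0], [0, 0, 0, 0, -3, 0.5, 0], [0, 0, 0, 0, -6, 0.5, 0], [0, 0, 0, 0, -9, 0.5, 0], [0, 0, 0, 0, -12, 0.5, 0]]])

```text
clock: 4.65
tool_pos: [528.2, 143.5, 94.8]
tool_rot: [0.0, -3.142, -0.002]
wrist_force: [-6.2, 2.0, 12.9]
grip_width: -0.004
grasp_force: 6.3
```

Request:
send_rows(deltas=[[[0, 0, 0, 0, -3, 0, 0], [0, 0, 0, 0, -6, 0, 0], [0, 0, 0, 0, -9, 0, 0], [0, 0, 0, 0, -12, 0, 0], [0, 0, 0, 0, -12, 0, 0]]])

```text
clock: 5.15
tool_pos: [528.3, 130.6, 94.2]
tool_rot: [-0.0, 3.141, -0.0]
wrist_force: [-4.1, -0.8, 9.5]
grip_width: 0.0
grasp_force: 4.7
```

```bash
python3 - <<'E'
from h import *
i=manip.camera_info("wrist");im=manip.camera("wrist");cv2.imwrite("pics/w1.png",im)
print(screws(im,i))
try:
    l,e,b=setting(im,i);print(l,e[::8].round(1),b)
except Exception as x: print(x)
E
```

```text
[[569.7176343  224.70107872]]
list index out of range
```

View pics/w1.png

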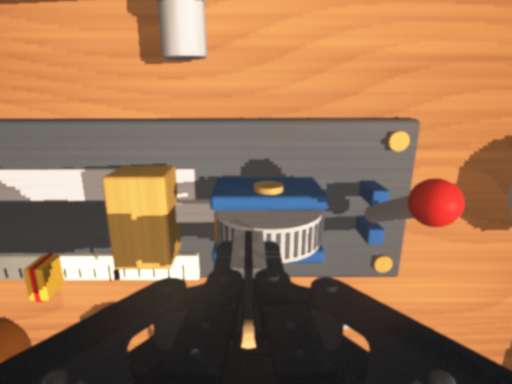

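The view shows the jaw moved towards the line: its front top edge is at u≈105 (v 180–265), the rider line at (38,278), and the orange wheel mark has rolled left. Measuring it.

```bash
cat >> h.py <<'E'
def jaw(im,i,x0=505,x1=550):
    B,l,o=blobs(im,(12,100,50),(32,255,255))
    E=[]
    for x in np.arange(x0,x1,5):   # scan along the gauge at z=50 for brass left edge
        for y in np.arange(-60,100,.25):
            u,v=proj(i,(x,y,50)); 
            if not(0<=u<511 and 0<=v<383): continue
            k=l[int(round(v)),int(round(u))]
            if k and B[o.index(k)][1][4]>1200: E.append(y); break
    return np.array(E)
def rider(im,i):
    B=[(c,s) for c,s in blobs(im,(0,180,90),(8,255,255))[0] if s[4]<350 and s[4]>20]
    return [onz(i,c,42)[:2].round(1) for c,s in B]
E
python3 - <<'E'
from h import *
i0=np.load("w0.npy",allow_pickle=True).item();im=cv2.imread("pics/w0.png")
print(jaw(im,i0),rider(im,i0))
i=manip.camera_info("wrist");im=cv2.imread("pics/w1.png")
print(jaw(im,i),rider(im,i));print([onz(i,q,17.5)[:2] for q in((399,141),(383,264))])
E
```

```text
[65.5  65.5  65.5  64.75 64.75 64.75 64.75 65.   65.  ] [array([565.4,   0.9])]
[53.5  53.5  52.75 53.25 53.25 53.25 53.   53.75 19.75] [array([565.3,   1.5])]
[array([485.02436494, 224.944563  ]), array([570.08791512, 225.08628242])]
```

Request:
send_rows(deltas=[[[0, 0, 0, 0, 0, -8, 0], [0, 0, 0, 0, 13, -8, 0], [0, 0, 0, 0, 25, -8, 0], [0, 0, 0, 0, 25, -4, 0], [0, 0, 0, 0, 25, -1, 0], [0, 0, 0, 0, 25, 0, 0], [0, 0, 0, 0, 25, 0, 0], [0, 0, 0, 0, 22, 0, 0], [0, 0, 0, 0, 19, 0, 0], [0, 0, 0, 0, 16, 0, 0], [0, 0, 0, 0, 13, 0, 0], [0, 0, 0, 0, 10, 0, 0], [0, 0, 0, 0, 7, 0, 0], [0, 0, 0, 0, 4, 0, 0], [0, 0, 0, 0, 0, 0, 0], [0, 0, 0, 0, 0, 0, 0]]])

```text
clock: 6.8
tool_pos: [528.0, 130.5, 94.2]
tool_rot: [0.0, -3.141, 0.0]
wrist_force: [-5.5, -1.1, 11.3]
grip_width: -0.003
grasp_force: 5.4
```

Request:
send_rows(deltas=[[[0, 0, 0, 0, 0, -8, 0], [0, 0, 0, 0, 13, -8, 0], [0, 0, 0, 0, 25, -8, 0], [0, 0, 0, 0, 25, -4, 0], [0, 0, 0, 0, 25, -1, 0], [0, 0, 0, 0, 25, 0, 0], [0, 0, 0, 0, 25, 0, 0], [0, 0, 0, 0, 22, 0, 0], [0, 0, 0, 0, 19, 0, 0], [0, 0, 0, 0, 16, 0, 0], [0, 0, 0, 0, 13, 0, 0], [0, 0, 0, 0, 10, 0, 0], [0, 0, 0, 0, 7, 0, 0], [0, 0, 0, 0, 4, 0, 0], [0, 0, 0, 0, 0, 0, 0], [0, 0, 0, 0, 0, 0, 0]]])

```text
clock: 8.4
tool_pos: [528.0, 130.5, 94.2]
tool_rot: [0.0, -3.141, 0.001]
wrist_force: [-5.3, -1.8, 10.6]
grip_width: -0.002
grasp_force: 5.5
```

```bash
python3 - <<'E'
from h import *
i=manip.camera_info("wrist");im=manip.camera("wrist");cv2.imwrite("pics/w2.png",im)
print(jaw(im,i),rider(im,i))
E
```

```text
[27.   27.25 26.25 26.5  26.75 26.5  27.   26.75 13.75] [array([565.7,   1.4])]
```

Request:
send_rows(deltas=[[[0, 0, 0, 0, 0, -8, 0], [0, 0, 0, 0, 13, -8, 0], [0, 0, 0, 0, 25, -8, 0], [0, 0, 0, 0, 25, -4, 0], [0, 0, 0, 0, 25, -1, 0], [0, 0, 0, 0, 25, 0, 0], [0, 0, 0, 0, 25, 0, 0], [0, 0, 0, 0, 22, 0, 0], [0, 0, 0, 0, 19, 0, 0], [0, 0, 0, 0, 16, 0, 0], [0, 0, 0, 0, 13, 0, 0], [0, 0, 0, 0, 10, 0, 0], [0, 0, 0, 0, 7, 0, 0], [0, 0, 0, 0, 4, 0, 0], [0, 0, 0, 0, 0, 0, 0], [0, 0, 0, 0, 0, 0, 0]]])

```text
clock: 10.05
tool_pos: [528.0, 130.5, 94.2]
tool_rot: [0.0, -3.141, 0.001]
wrist_force: [-5.3, -1.5, 9.9]
grip_width: 0.003
grasp_force: 5.5
```

Request:
send_rows(deltas=[[[0, 0, 0, 0, 0, -8, 0], [0, 0, 0, 0, 13, -8, 0], [0, 0, 0, 0, 25, -8, 0], [0, 0, 0, 0, 25, -4, 0], [0, 0, 0, 0, 25, -1, 0], [0, 0, 0, 0, 25, 0, 0], [0, 0, 0, 0, 25, 0, 0], [0, 0, 0, 0, 22, 0, 0], [0, 0, 0, 0, 19, 0, 0], [0, 0, 0, 0, 16, 0, 0], [0, 0, 0, 0, 13, 0, 0], [0, 0, 0, 0, 10, 0, 0], [0, 0, 0, 0, 7, 0, 0], [0, 0, 0, 0, 7, 0, 0], [0, 0, 0, 0, 7, -8, 0], [0, 0, 0, 0, 7, -20, 0]]])

```text
clock: 11.65
tool_pos: [527.0, 137.5, 112.0]
tool_rot: [0.0, -3.139, 0.001]
wrist_force: [0.7, -0.5, -0.3]
grip_width: 0.002
grasp_force: 0.0
```

Request:
send_rows(deltas=[[[0, 0, 0, 0, -40, -20, 0], [0, 0, 0, 0, -85, -40, 0], [0, 0, 0, 0, -130, -60, 0], [0, 0, 0, 0, -135, -60, 0], [0, 0, 0, 0, -135, -60, 0], [0, 0, 0, 0, -135, -60, 0], [0, 0, 0, 0, -135, -60, 0]]])

```text
clock: 12.35
tool_pos: [527.3, 3.9, 171.6]
tool_rot: [0.003, -3.139, -0.001]
wrist_force: [0.2, 0.3, -1.0]
grip_width: -0.002
grasp_force: 0.0
```

```bash
python3 - <<'E'
from h import *
print(manip.observe()["tool_pos"],manip.observe()["wrist_force"])
i=manip.camera_info("wrist");im=manip.camera("wrist");cv2.imwrite("pics/w3.png",im)
print(jaw(im,i),rider(im,i),screws(im,i))
x,y=map(int,proj(i,(545,0,46)));c=im[y-60:y+50,x-70:x+70]
cv2.imwrite("pics/w3c.png",cv2.resize(c,None,fx=5,fy=5,interpolation=cv2.INTER_CUBIC));print(x,y)
E
```

```text
[527.29372299   3.88138455 171.6394475 ] [ 0.22243625  0.32570772 -0.95154054]
[4. 4. 4. 4. 4. 4. 4. 4. 4.] [] [[ 485.637549   -109.09949508]
 [ 569.34442846  225.66521237]]
241 207
```

View pics/w3c.png

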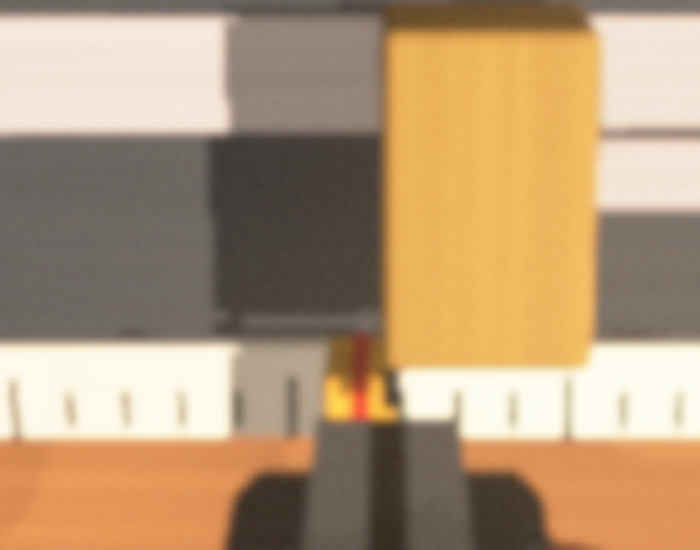

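The crop shows the jaw face at crop x≈387 (u≈248) and the red line at 361 (u≈243), about 3 mm short. The finger partly hides the rider, so I'm moving back and left for a clean, parallax-free view.

Request:
send_rows(deltas=[[[0, 0, 0, 30, -3, 0, 0], [0, 0, 0, 30, -3, 0, 0], [0, 0, 0, 30, -3, 0, 0], [0, 0, 0, 30, -3, 0, 0], [0, 0, 0, 30, -3, 0, 0]]])

```text
clock: 12.9
tool_pos: [498.6, 0.0, 173.0]
tool_rot: [-0.001, 3.141, -0.0]
wrist_force: [-0.1, -0.3, 0.3]
grip_width: -0.002
grasp_force: 0.0
```

```bash
cat >> h.py <<'E'
def fine(im,i):
    """subpixel: brass edge (z50) and red-line centre (z42, rider top)"""
    f=im.astype(float); J=[];L=[]
    for x in np.arange(512,550,2.):
        ys=np.arange(-25,40,.1); p=np.array([proj(i,(x,y,50)) for y in ys],np.float32)
        c=cv2.remap(im,p[:,:1],p[:,1:],cv2.INTER_LINEAR).reshape(-1,3).astype(float)
        b=c[:,2]-c[:,0]; g=np.gradient(cv2.GaussianBlur(b[:,None],(1,9),0)[:,0]); k=np.argmax(g)
        lo,hi=b[max(k-40,0):k-15].mean(),b[k+15:k+40].mean(); s=b[max(k-20,0):k+20]
        J.append(ys[max(k-20,0)+np.argmax(s>(lo+hi)/2)])
    for x in np.arange(558,582,1.):
        ys=np.arange(-15,20,.1); p=np.array([proj(i,(x,y,42)) for y in ys],np.float32)
        c=cv2.remap(im,p[:,:1],p[:,1:],cv2.INTER_LINEAR).reshape(-1,3).astype(float)
        w=np.clip(c[:,2]-2.*c[:,1]-40,0,None)
        if w.sum()>300: L.append((x,round((w*ys).sum()/w.sum(),2)))
    return np.round(J,2),L
E
python3 - <<'E'
from h import *
print(manip.observe()["tool_pos"])
i=manip.camera_info("wrist");im=manip.camera("wrist");cv2.imwrite("pics/w4.png",im)
J,L=fine(im,i);print(J,np.median(J),L,-np.array(i["R"]).T@i["t"])
c=im[150:270,170:330];cv2.imwrite("pics/w4c.png",cv2.resize(c,None,fx=5,fy=5,interpolation=cv2.INTER_CUBIC))
E
```

```text
[4.98595702e+02 6.68241740e-03 1.73041353e+02]
[ 4.7  4.6  4.6  4.6  4.6  4.5  4.5  4.7  4.6  4.5  4.7  4.7 13.1 13.1
 13.3 13.4 13.7 23.4 25. ] 4.7 [] [425.48237545   0.87535777 297.90168387]
```

View pics/w4c.png

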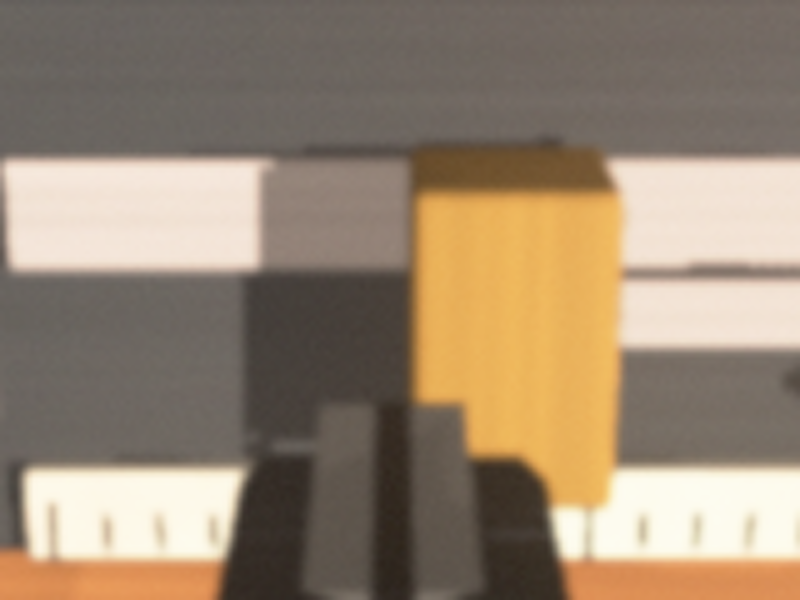

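The jaw edge is at u≈252.5, but the fingers hide the rider completely: that was the wrong direction. I need to go forward in x instead.

Request:
send_rows(deltas=[[[0, 0, 0, -40, 0, 0, 0], [0, 0, 0, -65, 0, 0, 0], [0, 0, 0, -65, 0, 0, 0], [0, 0, 0, -65, 0, 0, 0], [0, 0, 0, -65, 0, 0, 0], [0, 0, 0, -65, 0, 0, 0]]])

```text
clock: 13.55
tool_pos: [562.2, -0.2, 172.7]
tool_rot: [0.0, -3.141, -0.0]
wrist_force: [0.1, -0.6, 0.2]
grip_width: -0.0
grasp_force: 0.0
```

```bash
python3 - <<'E'
from h import *
print(manip.observe()["tool_pos"])
i=manip.camera_info("wrist");im=manip.camera("wrist");cv2.imwrite("pics/w5.png",im)
J,L=fine(im,i);print(J,np.median(J),L,-np.array(i["R"]).T@i["t"])
c=im[90:210,170:330];cv2.imwrite("pics/w5c.png",cv2.resize(c,None,fx=5,fy=5,interpolation=cv2.INTER_CUBIC))
E
```

```text
[ 5.62248775e+02 -1.97241611e-01  1.72734702e+02]
[4.8 4.7 4.7 4.7 4.5 4.5 4.5 4.5 4.5 4.5 4.5 4.6 4.6 4.6 4.6 4.6 4.6 4.6
 4.6] 4.6 [] [489.25531755   0.70076759 297.66106432]
```

View pics/w5c.png

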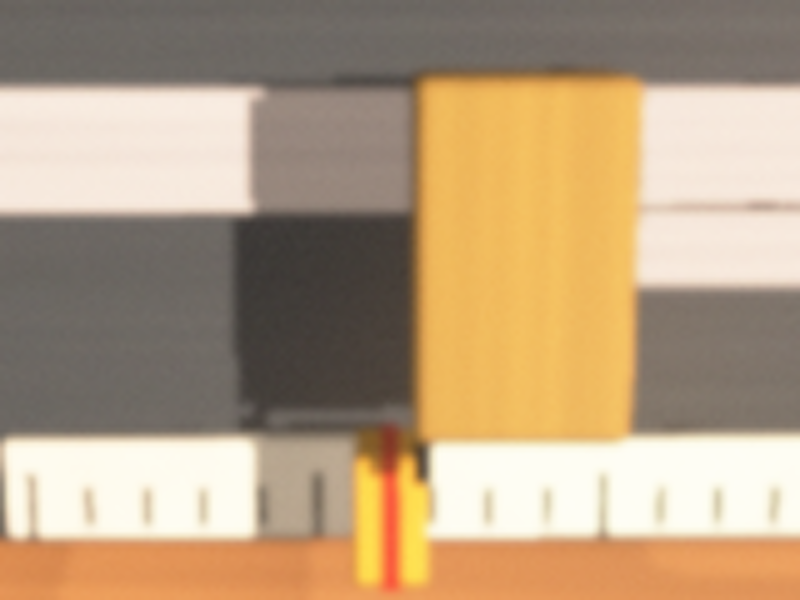

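The rider is clear now: red line at crop (391,540) → u≈247.8, jaw edge and pointer at crop 415 → u≈252.6. I'll refine the line with the green-channel dip.

```bash
cat >> h.py <<'E'
def line(im,i):
    L=[]
    for x in np.arange(560,577,1.):
        ys=np.arange(-3.2,5.2,.05); p=np.array([proj(i,(x,y,42)) for y in ys],np.float32)
        c=cv2.remap(im,p[:,:1],p[:,1:],cv2.INTER_LINEAR).reshape(-1,3).astype(float)
        w=np.clip(np.percentile(c[:,1],60)-20-c[:,1],0,None); w[abs(ys-ys[np.argmax(w)])>2.2]=0
        L.append((w*ys).sum()/w.sum())
    return np.round(L,2)
E
python3 - <<'E'
from h import *
i=manip.camera_info("wrist");im=cv2.imread("pics/w5.png")
J,_=fine(im,i);L=line(im,i);print(np.median(J),L,np.median(J)-np.median(L))
print(manip.camera_info("wrist")["R"])
E
```

```text
4.6 [0.26 0.26 0.34 0.51 0.61 0.67 0.72 0.74 0.75 0.75 0.75 0.74 0.74 0.75
 0.74 0.74 0.74] 3.8599999999999994
[[-1.69278079e-04  9.99999179e-01  1.27025633e-03]
 [ 9.58732726e-01 -1.98852841e-04  2.84308846e-01]
 [ 2.84308866e-01  1.26596357e-03 -9.58731905e-01]]
```

Request:
send_rows(deltas=[[[0, 0, 0, 12, 48, 0, 0], [0, 0, 0, 24, 95, 0, 0], [0, 0, 0, 35, 140, 10, 0], [0, 0, 0, 35, 146, 50, 0], [0, 0, 0, 35, 146, 72, 0], [0, 0, 0, 35, 146, 76, 0], [0, 0, 0, 35, 146, 78, 0], [0, 0, 0, 35, 146, 80, 0], [0, 0, 0, 35, 146, 80, 0], [0, 0, 0, 35, 146, 80, 0], [0, 0, 0, 35, 144, 80, 0], [0, 0, 0, 35, 142, 80, 0], [0, 0, 0, 35, 140, 80, 0], [0, 0, 0, 35, 138.5, 80, 0], [0, 0, 0, 35, 138.5, 80, 0], [0, 0, 0, 35, 138.5, 80, 0], [0, 0, 0, 35, 138.5, 72, 0], [0, 0, 0, 35, 138.5, 40, 0], [0, 0, 0, 35, 138.5, 0, 0]]])

```text
clock: 15.5
tool_pos: [526.9, 137.6, 172.6]
tool_rot: [-0.001, -3.139, 0.001]
wrist_force: [1.2, -0.1, -0.2]
grip_width: -0.0
grasp_force: 0.0
```

Request:
send_rows(deltas=[[[0, 0, 0, -12, -46, 0, 0], [0, 0, 0, -24, -94, 0, 0], [0, 0, 0, -35, -138.5, 0, 0], [0, 0, 0, -35, -138.5, 0, 0], [0, 0, 0, -35, -138.5, 0, 0], [0, 0, 0, -35, -138.5, 0, 0]]])

```text
clock: 16.1
tool_pos: [562.9, 0.2, 173.3]
tool_rot: [-0.001, 3.141, 0.0]
wrist_force: [0.6, -0.2, -0.3]
grip_width: -0.001
grasp_force: 0.0
```

```bash
python3 - <<'E'
from h import *
i=manip.camera_info("wrist");im=manip.camera("wrist");cv2.imwrite("pics/w6.png",im)
J,_=fine(im,i);L=line(im,i);print(J,L,np.median(J)-np.median(L))
c=im[90:210,170:330];cv2.imwrite("pics/w6c.png",cv2.resize(c,None,fx=5,fy=5,interpolation=cv2.INTER_CUBIC))
E
```

```text
[0.9 1.  0.9 0.9 0.7 0.7 0.7 0.7 0.7 0.7 0.7 0.7 0.8 0.7 0.7 0.8 0.8 0.8
 0.8] [1.38 1.37 1.35 1.23 0.91 0.72 0.69 0.68 0.68 0.68 0.67 0.66 0.67 0.66
 0.66 0.66 0.66] 0.019999999999999907
```

View pics/w6c.png

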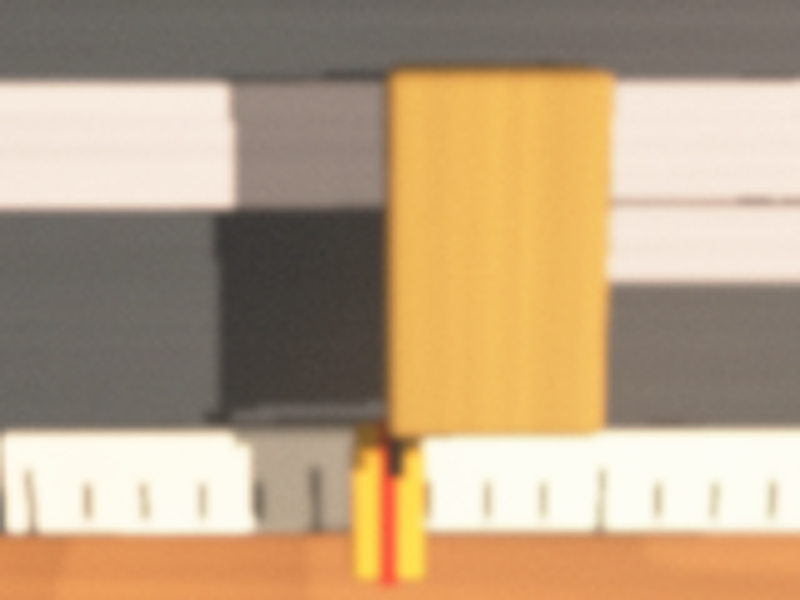

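Jaw and line now agree within about 0.1–0.2 mm: line at crop 388, jaw face and pointer edge at about 388. Next is the lever.

Request:
send_rows(deltas=[[[0, 0, 0, 20, 40, 0, 0], [0, 0, 0, 40, 80, 0, 0], [0, 0, 0, 65, 120, 0, 0], [0, 0, 0, 90, 160, 0, 0], [0, 0, 0, 113, 200, 0, 0], [0, 0, 0, 113, 209, 0, 0], [0, 0, 0, 113, 209, 40, 0], [0, 0, 0, 113, 209, 74, 0], [0, 0, 0, 113, 209, 74, 0], [0, 0, 0, 113, 209, 74, 0], [0, 0, 0, 113, 209, 74, 0]]])

```text
clock: 17.25
tool_pos: [451.4, 209.3, 101.0]
tool_rot: [-0.001, 3.138, 0.002]
wrist_force: [0.6, 0.2, 0.3]
grip_width: 0.001
grasp_force: 0.0
```

Request:
send_rows(deltas=[[[0, 0, 0, -10, 0, 0, 0], [0, 0, 0, -17, 0, 0, 0], [0, 0, 0, -22, 0, 0, 0], [0, 0, 0, -27, 0, 0, 0], [0, 0, 0, -32, 0, 0, 0], [0, 0, 0, -37, 0, 0, 0], [0, 0, 0, -42, 0, 0, 0], [0, 0, 0, -47, 0, 0, 0], [0, 0, 0, -52, 0, 0, 0], [0, 0, 0, -57, 0, 0, 0], [0, 0, 0, -62, 0, 0, 0], [0, 0, 0, -67, 0, 0, 0], [0, 0, 0, -72, 0, 0, 0], [0, 0, 0, -76, 0, 0, 0], [0, 0, 0, -80, 0, 0, 0], [0, 0, 0, -80, 0, 0, 0]]])

```text
clock: 18.85
tool_pos: [530.4, 208.7, 98.7]
tool_rot: [-0.0, 3.141, -0.0]
wrist_force: [0.2, 0.1, -0.7]
grip_width: 0.001
grasp_force: 0.0
```

Request:
send_rows(deltas=[[[0, 0, 0, -2, 0, 0, 0], [0, 0, 0, -4, 0, 0, 0], [0, 0, 0, -6, 0, 0, 0], [0, 0, 0, -7, 0, 0, 0], [0, 0, 0, -7, 0, 0, 0], [0, 0, 0, -7, 0, 0, 0]]])

```text
clock: 19.45
tool_pos: [537.2, 208.8, 99.0]
tool_rot: [-0.0, 3.141, 0.0]
wrist_force: [-0.2, 0.3, 0.2]
grip_width: -0.0
grasp_force: 0.1
```

Request:
send_rows(deltas=[[[0, 0, 0, -1, 0, 0, 0], [0, 0, 0, -2, 0, 0, 0], [0, 0, 0, -2, 0, 0, 0], [0, 0, 0, -2, 0, 0, 0]]])

```text
clock: 19.85
tool_pos: [538.3, 208.8, 98.7]
tool_rot: [0.0, -3.14, 0.0]
wrist_force: [-4.6, -0.1, 2.4]
grip_width: 0.005
grasp_force: 2.3
```

```bash
python3 - <<'E'
from h import *
for n,b in(("top",(165,180,330,240)),("side",(155,150,320,285))):
    im=manip.camera(n);cv2.imwrite(f"pics/{n}1.png",im)
    print(n,blobs(im,(0,180,90),(6,255,255),b)[0][:3])
    print([proj(manip.camera_info(n),X) for X in((496,208,90),(559,208,90))])
E
```

```text
top [(array([267., 187.]), [267, 187, 1, 1, 1]), (array([267., 193.]), [267, 193, 1, 1, 1])]
[array([180.82550061, 223.93731075]), array([180.35806064, 197.34571068])]
side [(array([194. , 162.4]), [192, 159, 6, 8, 38]), (array([266.8, 213. ]), [266, 212, 3, 3, 4]), (array([262., 217.]), [262, 217, 1, 1, 1])]
[array([171.93022974, 175.73898224]), array([192.807552  , 162.51037173])]
```

The stop is felt at x=538 as predicted. One firm extra nudge, then I'll back off and check.

Request:
send_rows(deltas=[[[0, 0, 0, -1, 0, 0, 0], [0, 0, 0, -1.5, 0, 0, 0], [0, 0, 0, -1.5, 0, 0, 0], [0, 0, 0, -1.5, 0, 0, 0]]])

```text
clock: 20.35
tool_pos: [538.7, 208.8, 98.5]
tool_rot: [0.0, -3.137, 0.001]
wrist_force: [-9.4, -1.0, 4.6]
grip_width: -0.003
grasp_force: 4.9
```

Request:
send_rows(deltas=[[[0, 0, 0, 5, 0, 0, 0], [0, 0, 0, 25, 0, 0, 0], [0, 0, 0, 50, 0, -10, 0], [0, 0, 0, 50, 0, -50, 0], [0, 0, 0, 40, -40, -74, 0], [0, 0, 0, 20, -85, -74, 0], [0, 0, 0, 0, -130, -74, 0], [0, 0, 0, -20, -175, -74, 0], [0, 0, 0, -22, -209, -74, 0], [0, 0, 0, -22, -209, -74, 0], [0, 0, 0, -22, -209, -74, 0], [0, 0, 0, -22, -209, -74, 0], [0, 0, 0, -22, -209, -74, 0]]])

```text
clock: 21.65
tool_pos: [562.4, 1.0, 172.9]
tool_rot: [-0.003, 3.141, 0.0]
wrist_force: [0.6, -0.4, -0.4]
grip_width: 0.002
grasp_force: 0.0
```

```bash
python3 - <<'E'
from h import *
i=manip.camera_info("wrist");im=manip.camera("wrist");cv2.imwrite("pics/w7.png",im)
J,_=fine(im,i);L=line(im,i);print(J,L,np.median(J)-np.median(L))
it,is_=manip.camera_info("top"),manip.camera_info("side")
S=manip.camera("side");c=blobs(S,(0,180,90),(6,255,255),(155,150,320,285))[0][0][0];print(c,onz(is_,c,92))
T=manip.camera("top");B=blobs(T,(0,180,90),(6,255,255),(165,180,330,240))[0][:3];print(B,onz(it,B[0][0],92))
cv2.imwrite("pics/end.png",np.hstack([S[140:320,150:360],im[60:240,0:512]]))
E
```

```text
[0.9 0.9 0.9 0.9 0.7 0.7 0.7 0.7 0.6 0.7 0.7 0.7 0.7 0.7 0.7 0.7 0.7 0.8
 0.8] [1.27 1.28 1.27 1.12 0.83 0.67 0.61 0.59 0.6  0.6  0.58 0.58 0.58 0.58
 0.58 0.58 0.59] 0.09999999999999998
[193.  162.4] [557.94107563 205.82580192  92.        ]
[(array([180.2, 197.6]), [177, 194, 8, 8, 50])] [558.29692727 207.96945553  92.        ]
```

View pics/end.png

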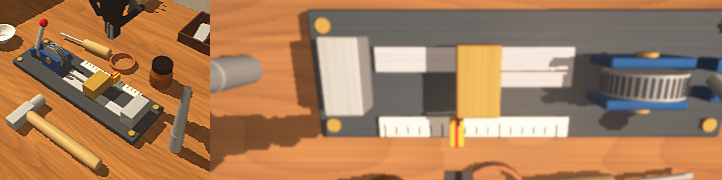

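The jaw face is on the red line, within about 0.1 mm. The ball is at x≈558, its predicted locked position, and the bystanders are in place.

```bash
python3 -c "
from bench import manip;print(manip.finish_job())"
```

```text
the job is handed in; nothing more can be done
None
```

The job is handed in: the last pictures put the jaw face within about 0.1 mm of the rider's red line, moved by the wheel only, with the lock lever against its far stop, the robot clear and the tools and dishes untouched (about 22 s used).

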